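Latch the biscuit box on the tea table

TASK

The long biscuit box on the tea table is shut but its draw latch is undone. Swing the latch's wire loop forward over the keeper so that its crossbar drops behind the keeper's hook, then push the lever back and down until it snaps flat with the loop still hooked. Leave the steel sugar bowl where it stands.

Things in the scene. Friction and masses are not known exactly. Their poses are not given: they have to be found in the camera images.
- biscuit_box: Long cream plastic box, fixed, 220 (x) x 130 x 90 mm high (a 140 mm box like it, latch shut, is a bystander). Origin: centre of underside, z up, -x the front, lid end. Steel draw latch on its top along y = 0: lever pin at x 0, z 103 mm; keeper in front of it, a sprung hook 18 mm wide, 14 high, post's front face at x -50 mm, lip 4 mm beyond. Loop hooked and lever shut: crossbar at x -50, z 94 mm.
- latch_lever (a joint): Lever angle, rad: 0 shut, flat along the box's +x, upper face at z 109 mm; 1.57 upright; stop at 1.78. Starts 1.45 to 1.68. Steel plate 30 mm wide, 4 thick, its end 66 mm from the pin (pin along y at box x 0, z 103 mm). Stays where left while the loop is slack. Closing it means pushing its end towards +x and down, under 6 N; it snaps shut by itself over the last 15 degrees or so.
- loop_bar (a point): Middle of the loop's crossbar (6 mm round, 40 mm along the box's y). Two wire legs, y +-20 mm, 68 mm long, run to a pivot on the lever 18 mm from its pin; a flat tab 30 mm wide reaches 15 mm beyond the bar. At first it leans back to +x, 5 to 20 degrees past upright, 17 mm above the lever's end; tipped past upright to -x it falls by itself, bar clear of the lip, to about x -61 mm on the box top.
- sugar_bowl: Open round stainless steel bowl, 90 mm across, 60 mm high, standing on the table beyond the long box's +x end. Origin: centre of its underside. To be left alone.

How it is judged (in metres and radians):
On the way, in this order (a step that is already met when the one before it is completed fails the run):
1. the loop's crossbar lies behind and below the keeper's hook, the lever still open (x of loop_bar in the frame of biscuit_box between -0.075 and -0.052 m and z of loop_bar in the frame of biscuit_box below 0.1005 m and value of joint latch_lever above 0.9 rad), for 0.2 s.
2. the lever is snapped flat with the crossbar still hooked (value of joint latch_lever below 0.12 rad and x of loop_bar in the frame of biscuit_box between -0.056 and -0.045 m and z of loop_bar in the frame of biscuit_box below 0.1005 m), for 0.2 s.
At the end, for the whole second after the job is handed in: The long box's lever lies flat (within 0.12 rad of shut) and stays so, the loop's crossbar is caught behind the keeper under its lip (45 to 56 mm in front of the lever's pin, less than 10.5 mm above the box top), and the sugar bowl is within 30 mm of where it stood (all of step 2 and distance of sugar_bowl from where it was at the start of the episode below 0.03 m); the robot touches nothing.
It fails at once if the sugar bowl is shifted by more than 30 mm (distance of sugar_bowl from where it was at the start of the episode above 0.03 m).
It also fails if it takes over 40 s, if anything falls off the work surface, if the arm or the gripper's body presses on something with over 40 N, if the wrist force passes 120 N, or if a joint passes its speed limit or range.

ROBOT

A 6-joint arm with a two-finger parallel gripper is mounted at the origin on the work surface. World frame = base frame: x ahead of the robot, y to its left, z up, the work surface at z = 0. Lengths are in mm, angles in rad, forces in N, time in s.
With the tool pointing down it reaches from about 300 to 775 mm from the base axis. Payload 14.6 kg.
Tool frame: the origin (TCP) lies on the centre line of the jaws, within the pads' length; the fingertips stand 19 mm ahead of it and the grasp point (between the pads) is the TCP (bot.tip_reach is the distance from the TCP to the fingertips, in mm); y points along the fingers, x is the direction in which the jaws open and shut, and the axes are right-handed (so a half turn about y gives the same grasp; the last joint's range is limited). The gripper opens to 85 mm and grips with 20 to 120 N. Pads are 22 mm wide; open, the fingers measure 114 mm over their backs; the gripper's body (76 mm by 85 mm) begins 54 mm behind the grasp point. The pads swing forward as they close: fully open they stand 13 mm farther back than shut.
Start: joints at [-1.34, 0.3, 1.521, -0, 1.321, -0.067], TCP at [161.373, -525.783, 224.681] pointing down, gripper open.
Joint ranges: [-3.03, 3.03], [-0.79, 2.21], [0.23, 2.52], [-1.04, 4.18], [0, 3.07], [-2.55, 2.55]. Speed limits (rad/s): [2.22, 2.22, 2.57, 3.14, 3.14, 3.14].

INTERFACE

Orientations are given as a unit quaternion [w, x, y, z].
In Python, from rig import bot gives the robot as it stands. Calls block until the motion is done:
- bot.move_to(position, orientation): joint-space move of the TCP to a pose.
- bot.servo_line(position, attitude=None, speed=150, until_force=None): straight line of the TCP; attitude=None keeps the orientation; speed is the mean speed in mm/s. With until_force (N) it stops when the force on the tool has changed by that much, and returns True; else False.
- bot.move_joints(angles): joint-space move.
- bot.move_gripper(opening, grip_force=None): finger opening in mm; grip_force is the grip in N (None keeps the last); returns when the fingers have stopped.
- bot.dwell(seconds).
- bot.ik(position, orientation): joint angles nearest the present ones, or None.
- bot.read_state(): the state.
- bot.read_camera(name): name is "scene" or "top" or "wrist"; returns a dict with "image" (384x512x3 uint8, blue, green, red), "depth" (384x512 float32, mm along the optical axis (not along the pixel's ray), 0 where there is no reading), "fovy" (degrees; the focal length in pixels is half the picture's height over the tangent of half this angle, whatever the lens; pixels are square), "cx", "cy" (the principal point, pixels), "eye" and "attitude" of the camera in the world; the wrist camera has in their place "mount" (4x4, takes a point from camera to tool coordinates, whose origin is the TCP and whose axes are the tool frame's). Camera axes: x right, y down, z forward; pixel columns grow to the right and rows downward; lengths in mm; the calibration is good to about 2 mm. The wrist camera is an equidistant fisheye: a pixel r from the principal point sees the ray r / f radians off the axis. A picture is of the moment at which its call begins: read the wrist's pose just before it.
A pose or a line that the arm cannot do raises bot.MotionError and nothing moves.
- bot.finish_job(): hands the job in, once; it reports no verdict.
The state is a dict: "clock": time; "joint_positions": joint angles; "qvel": joint speeds; "effort": joint torques, N m; "ee_pos": TCP position; "tool_rot": TCP orientation; "ft_force": force on the tool from outside, world axes, zero at the start; "moment": the same for the moment, N m; "grip_width": finger opening in mm.
Only numpy, scipy, OpenCV 4.12 (cv2) and the standard library are available. Lean on these libraries where they do the work, as an engineer would, in place of code of your own. Each camera call takes 0.05 s, during which the arm holds its last target.

## Working session

There is one attempt and no reset: what is moved stays moved. The work goes in short steps, each a Python script; the robot and the scene stay as the last script left them, time stands still between calls to the robot, and variables do not carry over. Pictures are saved under pics/ and viewed, and the job is handed in when it is done.

```bash
ls; mkdir -p pics; python3 - <<'E'
from rig import bot
import cv2,numpy as np,pickle
s=bot.read_state();print(s["clock"],s["ee_pos"],s["tool_rot"])
for n in("scene","top"):
    c=bot.read_camera(n);pickle.dump(c,open(n+".pkl","wb"))
    cv2.imwrite(f"pics/{n}0.png",c["image"]);print(n,c["fovy"],c["cx"],c["cy"],c["eye"],c["attitude"])
E
```

```text
pics
0.0 [ 161.34494066 -525.55430968  224.10667861] [ 0.56891424 -0.56838134  0.42059572 -0.41997438]
scene 42.465581911766414 252.62482259825768 188.6162038237095 [1018.33987519 -282.44370058  908.36143416] [-0.22636667  0.85107522  0.45757568 -0.12269307]
top 54.86558344584496 253.3770736262518 196.93256973401625 [592.96603262 -14.20358898 914.54580049] [ 0.02295669 -0.70311048  0.71058923 -0.01309902]
```

View pics/scene0.png

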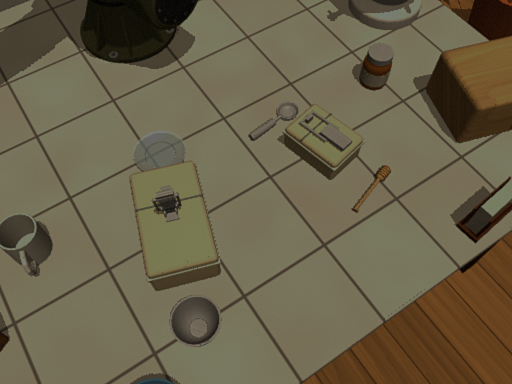

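View pics/top0.png

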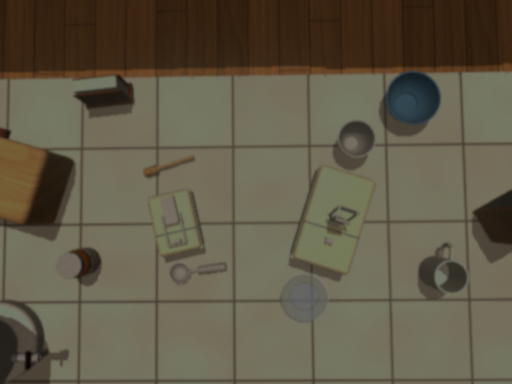

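```bash
cat > h.py <<'E'
import numpy as np,cv2,pickle
from scipy.spatial.transform import Rotation as R
def Rq(q): return R.from_quat([q[1],q[2],q[3],q[0]])
def qR(r):
    q=r.as_quat(); return [q[3],q[0],q[1],q[2]]
def cloud(c):
    d=c["depth"];h,w=d.shape;f=h/2/np.tan(np.radians(c["fovy"]/2))
    v,u=np.mgrid[:h,:w]
    P=np.stack([(u-c["cx"])/f*d,(v-c["cy"])/f*d,d],-1)
    W=Rq(c["attitude"]).apply(P.reshape(-1,3)).reshape(h,w,3)+np.array(c["eye"])
    W[d==0]=np.nan
    return W
E
python3 - <<'E'
from h import *
for n,roi in (("top",(285,160,385,280)),("scene",(125,155,225,295))):
    c=pickle.load(open(n+".pkl","rb"));W=cloud(c)
    x0,y0,x1,y1=roi
    m=np.zeros(W.shape[:2],bool);m[y0:y1,x0:x1]=1
    z=W[...,2]
    print(n,"table z",np.nanmedian(z[~m]))
    mm=m&(z>80)&(z<97)
    P=W[mm];print("topz",np.median(P[:,2]),mm.sum())
    r=cv2.minAreaRect(P[:,:2].astype(np.float32));print(r)
    hi=m&(z>100)
    for v,u in np.argwhere(hi):print(u,v,W[v,u].round(0),end=';')
    print()
    im=c["image"][y0-40 if n=="scene" else y0:y1,x0:x1];cv2.imwrite(f"pics/{n}zoom.png",cv2.resize(im,None,fx=4.2,fy=4.2,interpolation=2)[:600,:800])
E
```

```text
top table z -0.1279588487499268
topz 90.12411016079704 5399
((585.3082885742188, -182.64736938476562), (130.73097229003906, 220.29615783691406), 71.67491912841797)
343 205 [ 612. -177.  200.];337 206 [ 610. -167.  190.];338 206 [ 610. -169.  190.];339 206 [ 610. -171.  190.];340 206 [ 610. -173.  189.];341 206 [ 610. -175.  189.];342 206 [ 610. -175.  200.];343 206 [ 610. -176.  203.];344 206 [ 610. -179.  200.];345 206 [ 610. -181.  199.];346 206 [ 610. -183.  200.];336 207 [ 609. -167.  183.];337 207 [ 609. -168.  189.];338 207 [ 609. -169.  189.];339 207 [ 608. -171.  190.];340 207 [ 608. -173.  190.];341 207 [ 608. -174.  194.];342 207 [ 608. -176.  197.];343 207 [ 608. -177.  198.];344 207 [ 608. -179.  198.];345 207 [ 608. -180.  204.];346 207 [ 608. -183.  199.];347 207 [ 608. -184.  202.];348 207 [ 608. -186.  200.];349 207 [ 608. -188.  199.];335 208 [ 607. -166.  177.];336 208 [ 607. -167.  181.];337 208 [ 607. -168.  185.];338 208 [ 607. -170.  189.];339 208 [ 607. -171.  189.];340 208 [ 607. -173.  190.];341 208 [ 607. -175.  190.];342 208 [ 606. -177.  191.];343 208 [ 60
[... 22130 characters left out ...]
175 210 [ 594. -173.  108.];176 210 [ 593. -171.  104.];157 211 [ 584. -203.  119.];163 211 [ 582. -192.  106.];164 211 [ 583. -191.  106.];165 211 [ 585. -189.  106.];166 211 [ 584. -187.  103.];167 211 [ 587. -186.  107.];168 211 [ 587. -185.  105.];169 211 [ 587. -183.  103.];170 211 [ 588. -181.  104.];171 211 [ 590. -180.  104.];172 211 [ 590. -178.  103.];176 211 [ 593. -172.  101.];163 212 [ 584. -193.  106.];164 212 [ 586. -192.  107.];165 212 [ 587. -190.  108.];166 212 [ 586. -188.  104.];167 212 [ 587. -187.  104.];168 212 [ 587. -185.  101.];176 212 [ 595. -173.  101.];164 213 [ 586. -192.  104.];165 213 [ 588. -191.  106.];164 214 [ 588. -193.  103.];165 214 [ 588. -192.  102.];
```

```bash
cat >> h.py <<'E'
C=np.array([586.,-181.7]);A=np.radians(-18.25)
ex=np.array([np.cos(A),np.sin(A),0]);ey=np.array([-np.sin(A),np.cos(A),0])
def b2w(x,y,z): return np.array([C[0],C[1],0])+x*ex+y*ey+np.array([0,0,z])
def w2b(P): 
    d=np.asarray(P)-np.array([C[0],C[1],0]);return np.stack([d@ex,d@ey,d[...,2]],-1)
def ori(jaw): # tool x along jaw, y down
    y=np.array([0,0,-1.]);return qR(R.from_matrix(np.column_stack([jaw,y,np.cross(jaw,y)])))
E
python3 - <<'E'
from h import *
from rig import bot
c=pickle.load(open("scene.pkl","rb"));W=cloud(c);B=w2b(W)
m=np.zeros(B.shape[:2],bool);m[155:295,125:225]=1;z=B[...,2]
for lo,hi in((101,110),(160,173),(185,191),(195,204)):
    P=B[m&(z>lo)&(z<hi)];print(lo,hi,P.min(0).round(),np.median(P,0).round(1),P.max(0).round())
for n,j in(("ey",ey),("-ey",-ey),("ex",ex),("-ex",-ex)):
    for p in((55,0,300),(55,0,199),(2,0,199),(-60,0,180),(60,0,130)):
        q=bot.ik(b2w(*p),ori(j));print(n,p,None if q is None else np.round(q,2))
print(bot.tip_reach)
E
```

```text
101 110 [-55. -11. 101.] [ -1.8   0.6 104.4] [  5.  13. 108.]
160 173 [ -7. -21. 161.] [ -1.7   1.6 167.9] [ 18.  23. 172.]
185 191 [ 16. -22. 185.] [ 20.7   1.7 187.9] [ 22.  24. 191.]
195 204 [ 19. -13. 195.] [ 22.5   1.7 200.1] [ 24.  16. 202.]
ey (55, 0, 300) [-0.36  0.54  1.01 -0.    1.59 -1.61]
ey (55, 0, 199) [-0.36  0.59  1.17 -0.    1.38 -1.61]
ey (2, 0, 199) [-0.36  0.47  1.35 -0.    1.32 -1.61]
ey (-60, 0, 180) [-0.36  0.35  1.57 -0.    1.23 -1.62]
ey (60, 0, 130) [-0.36  0.66  1.22 -0.    1.26 -1.61]
-ey (55, 0, 300) [-0.36  0.54  1.01 -0.    1.59  1.53]
-ey (55, 0, 199) [-0.36  0.59  1.17 -0.    1.38  1.53]
-ey (2, 0, 199) [-0.36  0.47  1.35 -0.    1.32  1.53]
-ey (-60, 0, 180) [-0.36  0.35  1.57 -0.    1.23  1.52]
-ey (60, 0, 130) [-0.36  0.66  1.22 -0.    1.26  1.53]
ex (55, 0, 300) [-0.36  0.54  1.01 -0.    1.59 -0.04]
ex (55, 0, 199) [-0.36  0.59  1.17 -0.    1.38 -0.04]
ex (2, 0, 199) [-0.36  0.47  1.35 -0.    1.32 -0.04]
ex (-60, 0, 180) [-0.36  0.35  1.57 -0.    1.23 -0.05]
ex (60, 0, 130) [-0.36  0.66  1.22 -0.    1.26 -0.04]
-ex (55, 0, 300) None
-ex (55, 0, 199) None
-ex (2, 0, 199) None
-ex (-60, 0, 180) None
-ex (60, 0, 130) None
19.0
```

```bash
python3 - <<'E'
from h import *
from rig import bot
o=ori(ex)
bot.servo_line(np.array([161,-525,300]),speed=150)
bot.move_gripper(0,20)
bot.move_to(b2w(58,1,300),o)
bot.servo_line(b2w(58,1,200),speed=120)
s=bot.read_state();print(s["clock"],w2b(s["ee_pos"]),s["ft_force"],s["grip_width"])
for x in(40,30,20,14,8):
    bot.servo_line(b2w(x,1,200),speed=50)
    s=bot.read_state();print(s["clock"],w2b(s["ee_pos"]).round(1),s["ft_force"].round(2))
c=bot.read_camera("scene");pickle.dump(c,open("s1.pkl","wb"));cv2.imwrite("pics/s1.png",cv2.resize(c["image"][120:320,80:280],None,fx=3,fy=3))
B=w2b(cloud(c));m=np.zeros(B.shape[:2],bool);m[155:295,125:225]=1
z=B[...,2]
for lo in range(100,206,6):
    P=B[m&(z>lo)&(z<lo+6)&(abs(B[...,1])<25)]
    if len(P)>3:print(lo,len(P),P.min(0).round(),np.median(P,0).round(1),P.max(0).round())
E
```

```text
4.5833 [ 58.32857312   0.93728336 201.01149701] [-0.18043566 -0.29323513  0.04384231] -0.07160593432247314
5.0917 [ 40.1   1.  200.4] [ 0.38  0.03 -0.5 ]
5.4417 [ 30.    1.  200.2] [-0.08  0.4   0.15]
5.7917 [ 20.    1.  200.2] [-0.3   0.29  0.07]
6.0583 [ 13.9   1.  200.1] [0.51 0.82 0.98]
6.325 [  7.9   1.  200.1] [ 0.19 -0.03 -0.6 ]
100 50 [-53. -13. 100.] [  0.7   3.1 104.4] [  6.  13. 106.]
106 12 [ -2. -11. 106.] [  0.4  -3.8 106.5] [  5.  13. 107.]
112 7 [ -4. -12. 116.] [ -2.4  -3.4 117.5] [  4.  11. 118.]
118 77 [ -3. -21. 118.] [  2.5   1.7 121.6] [  6.  22. 124.]
124 41 [ -3. -20. 124.] [ -1.4   0.5 126.1] [  7.  22. 130.]
130 36 [ -4. -21. 130.] [ -1.8   0.2 132.4] [  8.  20. 136.]
136 32 [ -3. -20. 136.] [ -1.5  -0.  139.3] [ 10.  23. 142.]
142 25 [ -2. -21. 142.] [ -0.6   0.6 144.5] [ 11.  24. 146.]
154 7 [ 13. -21. 154.] [ 13.7 -17.4 156.7] [ 14.  23. 158.]
160 17 [ -7. -20. 161.] [  0.4   7.4 164.7] [ 16.  24. 166.]
166 53 [ -6. -17. 166.] [ -2.2   1.3 167.9] [ 17.  22. 171.]
172 7 [ 17. -21. 172.] [ 17.4 -16.3 174.5] [ 19.  22. 177.]
178 7 [ 18. -19. 178.] [ 19.4  19.8 181.7] [ 21.  23. 183.]
184 60 [ 15. -22. 184.] [ 20.5  -2.7 187.6] [ 23.  24. 190.]
190 25 [ 18. -11. 190.] [ 21.7   6.1 192.6] [ 23.  19. 196.]
196 41 [ 20. -13. 196.] [ 22.4   0.3 199.8] [ 25.  15. 202.]
202 4 [ 22. -13. 202.] [ 23.    0.5 203.1] [ 24.   6. 204.]
```

View pics/s1.png

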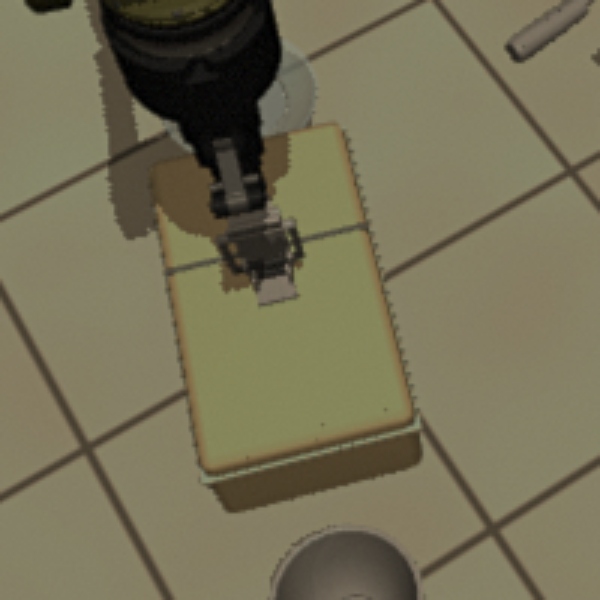

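```bash
python3 - <<'E'
from h import *
from rig import bot
s=bot.read_state();print(s["ee_pos"],Rq(s["tool_rot"]).as_matrix().round(2))
c=pickle.load(open("s1.pkl","rb"));B=w2b(cloud(c));z=B[...,2]
m=np.zeros(B.shape[:2],bool);m[120:200,100:185]=1
for lo in range(165,330,10):
    P=B[m&(z>lo)&(z<lo+10)&(B[...,0]<14)]
    if len(P)>3:print(lo,len(P),P.min(0).round(),np.median(P,0).round(1),P.max(0).round())
c=bot.read_camera("wrist");cv2.imwrite("pics/w1.png",c["image"])
c=bot.read_camera("top");cv2.imwrite("pics/t1.png",cv2.resize(c["image"][130:330,230:430],None,fx=3,fy=3))
E
```

```text
[ 593.95544373 -183.26753989  200.16241471] [[ 0.95  0.    0.31]
 [-0.31 -0.    0.95]
 [ 0.   -1.   -0.  ]]
165 54 [ -6. -13. 165.] [ -2.4   1.5 167.7] [  2.  15. 170.]
```

View pics/w1.png

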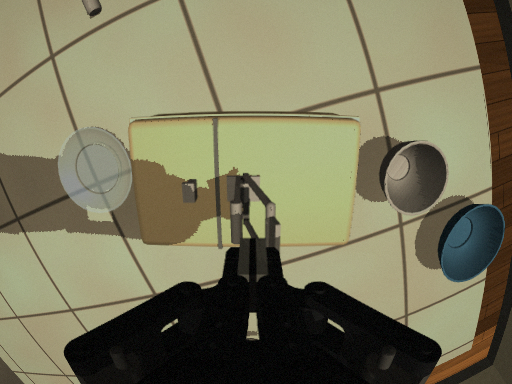

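View pics/t1.png

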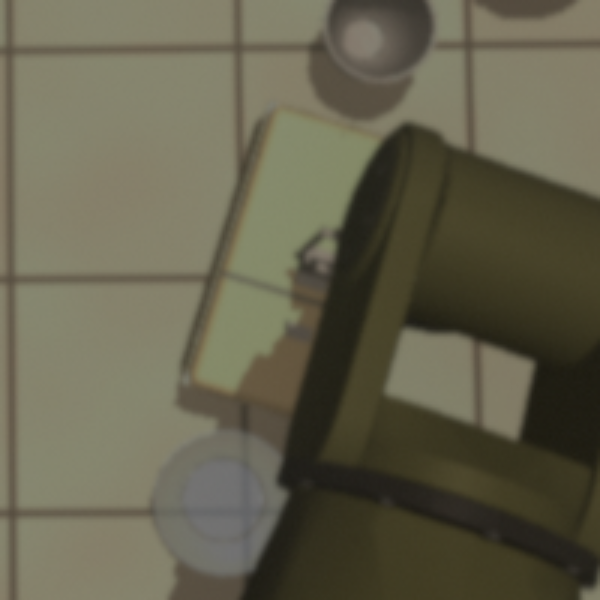

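```bash
python3 - <<'E'
from h import *
c=pickle.load(open("s1.pkl","rb"));B=w2b(cloud(c))
f=192/np.tan(np.radians(c["fovy"]/2))
def proj(p):
    q=Rq(c["attitude"]).inv().apply(b2w(*p)-np.array(c["eye"]));return (q[:2]/q[2]*f+[c["cx"],c["cy"]]).round(1),q[2]
for p in((8,1,181),(8,1,200),(8,1,260),(20,0,189),(-50,0,104)):print(p,proj(p))
for v in range(125,200,6):print(v,[B[v,u].round(0).tolist() for u in(150,160,170)])
E
```

```text
(8, 1, 181) (array([163.8, 193. ]), np.float64(834.5642702887124))
(8, 1, 200) (array([162. , 187.4]), np.float64(818.0834977583922))
(8, 1, 260) (array([155.8, 168.1]), np.float64(766.0389529258026))
(20, 0, 189) (array([163.8, 196.9]), np.float64(821.7290339463676))
(-50, 0, 104) (array([164.3, 187.3]), np.float64(929.0993272223393))
125 [[39.0, 13.0, 405.0], [31.0, 25.0, 391.0], [18.0, 38.0, 370.0]]
131 [[39.0, 11.0, 393.0], [33.0, 23.0, 381.0], [24.0, 36.0, 364.0]]
137 [[37.0, 9.0, 378.0], [39.0, 21.0, 376.0], [27.0, 34.0, 356.0]]
143 [[42.0, 7.0, 372.0], [41.0, 19.0, 366.0], [29.0, 32.0, 345.0]]
149 [[45.0, 5.0, 363.0], [42.0, 17.0, 354.0], [-205.0, 24.0, 3.0]]
155 [[44.0, 2.0, 348.0], [43.0, 15.0, 342.0], [-191.0, 21.0, 1.0]]
161 [[45.0, -0.0, 336.0], [42.0, 13.0, 326.0], [-174.0, 19.0, 3.0]]
167 [[45.0, -3.0, 321.0], [46.0, 10.0, 317.0], [-101.0, 18.0, 89.0]]
173 [[49.0, -5.0, 312.0], [17.0, 6.0, 258.0], [-86.0, 16.0, 92.0]]
179 [[-84.0, -24.0, 90.0], [57.0, 6.0, 304.0], [-74.0, 13.0, 90.0]]
185 [[61.0, -9.0, 300.0], [66.0, 4.0, 301.0], [-60.0, 11.0, 92.0]]
191 [[-56.0, -28.0, 93.0], [-6.0, -5.0, 167.0], [-1.0, 11.0, 169.0]]
197 [[-46.0, -31.0, 88.0], [22.0, -6.0, 196.0], [21.0, 10.0, 186.0]]
```

```bash
python3 - <<'E'
from h import *
from rig import bot
s=bot.read_state();c=bot.read_camera("wrist");pickle.dump((s,c),open("w1.pkl","wb"))
M=np.array(c["mount"]);print(M.round(2),c["fovy"],c["cx"],c["cy"])
f=192/np.tan(np.radians(c["fovy"]/2));print(f)
def proj(t):
    q=np.linalg.inv(M)@np.append(t,1);th=np.arctan2(np.hypot(q[0],q[1]),q[2]);r=f*th
    return (q[:2]/np.hypot(q[0],q[1])*r+[c["cx"],c["cy"]]).round(1),q[2].round(1)
for t in((0,19,0),(0,0,0),(0,-50,0),(14,19,0),(-14,19,0),(0,19,11),(0,19,-11)):print(t,proj(t))
Rt=Rq(s["tool_rot"]);
for p in((20,0,189),(-4,0,169),(-50,0,104)):print(p,proj(Rt.inv().apply(b2w(*p)-s["ee_pos"])))
for v in range(170,290,8):print(v,[round(float(c["depth"][v,u])) for u in range(225,290,8)])
cv2.imwrite("pics/w2.png",cv2.resize(c["image"][140:300,180:340],None,fx=3.7,fy=3.7))
E
```

```text
[[ 1.0000e+00  0.0000e+00  0.0000e+00 -4.0000e-02]
 [-0.0000e+00 -3.3000e-01  9.5000e-01 -1.4968e+02]
 [ 0.0000e+00 -9.5000e-01 -3.3000e-01  8.4590e+01]
 [ 0.0000e+00  0.0000e+00  0.0000e+00  1.0000e+00]] 65.70646984690485 252.26509261301484 192.20571553400336
297.3186396354542
(0, 19, 0) (array([252.1, 231.4]), np.float64(187.1))
(0, 0, 0) (array([252.1, 246.1]), np.float64(169.1))
(0, -50, 0) (array([252.1, 302.4]), np.float64(121.9))
(14, 19, 0) (array([274.2, 231.3]), np.float64(187.1))
(-14, 19, 0) (array([230. , 231.3]), np.float64(187.1))
(0, 19, 11) (array([252.1, 215.5]), np.float64(183.5))
(0, 19, -11) (array([252.1, 246.4]), np.float64(190.7))
(20, 0, 189) (array([271.6, 238.6]), np.float64(179.9))
(-4, 0, 169) (array([234.1, 224.6]), np.float64(198.7))
(-50, 0, 104) (array([186.8, 192.8]), np.float64(260.1))
170 [267, 268, 268, 266, 267, 267, 267, 267, 267]
178 [0, 266, 257, 223, 266, 270, 269, 270, 270]
186 [273, 269, 236, 269, 205, 273, 272, 271, 271]
194 [274, 272, 259, 273, 194, 191, 275, 276, 273]
202 [278, 196, 197, 264, 278, 177, 277, 276, 278]
210 [280, 194, 197, 280, 281, 280, 172, 281, 280]
218 [283, 197, 198, 282, 283, 282, 170, 282, 282]
226 [285, 199, 200, 236, 285, 179, 167, 285, 285]
234 [288, 200, 203, 289, 288, 180, 168, 288, 288]
242 [291, 204, 149, 150, 149, 151, 170, 292, 290]
250 [396, 151, 143, 144, 143, 143, 151, 398, 395]
258 [143, 144, 136, 137, 136, 136, 143, 400, 400]
266 [136, 136, 129, 129, 130, 130, 137, 137, 405]
274 [0, 121, 124, 123, 124, 124, 122, 129, 411]
282 [116, 114, 116, 125, 124, 117, 113, 117, 414]
```

View pics/w2.png

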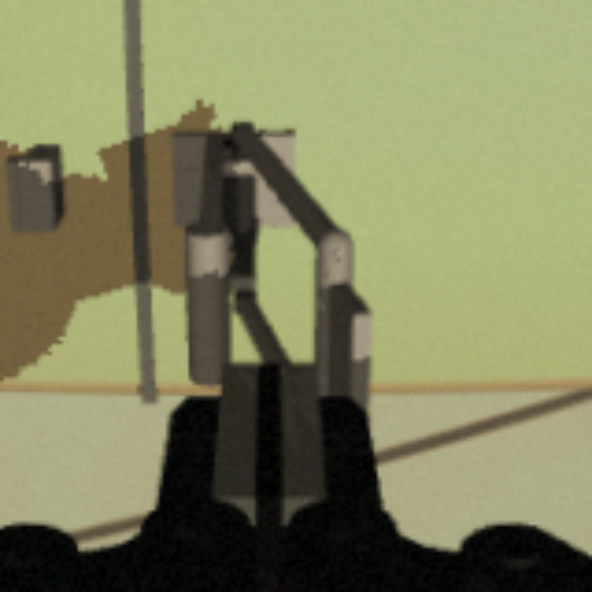

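```bash
python3 - <<'E'
from h import *
from rig import bot
bot.servo_line(b2w(58,1,205),speed=100)
bot.servo_line(b2w(58,1,166),speed=80,until_force=8)
s=bot.read_state();print(s["clock"],w2b(s["ee_pos"]).round(1),s["ft_force"].round(2))
c=bot.read_camera("wrist");pickle.dump((s,c),open("w3.pkl","wb"))
cv2.imwrite("pics/w3.png",cv2.resize(c["image"][110:310,150:350],None,fx=3,fy=3))
c=bot.read_camera("scene");cv2.imwrite("pics/s3.png",cv2.resize(c["image"][120:270,100:250],None,fx=4,fy=4))
B=w2b(cloud(c));g=B[130:230,130:190]
for lo in range(150,330,10):
    P=g[(g[...,2]>lo)&(g[...,2]<lo+10)&(g[...,0]>32)]
    if len(P)>3:print(lo,len(P),P.min(0).round(),np.median(P,0).round(1),P.max(0).round())
E
```

```text
7.8083 [ 58.1   1.  166.1] [-0.38 -0.19  0.8 ]
210 13 [ 66. -12. 215.] [ 71.5   9.8 218.4] [ 72.  15. 220.]
220 35 [ 68. -10. 220.] [ 77.3   8.8 226.8] [ 90.  15. 230.]
230 23 [ 72. -14. 230.] [ 74.6  11.4 235. ] [ 97.  17. 239.]
240 21 [ 67. -15. 241.] [ 74.3  13.5 244.4] [ 98.  19. 249.]
250 43 [ 67. -15. 251.] [ 99.9   9.8 257.5] [119.  19. 260.]
260 178 [ 74. -17. 260.] [112.    4.3 265.6] [120.  21. 270.]
270 92 [ 76. -17. 270.] [100.7   2.2 274.9] [111.  21. 280.]
280 89 [ 87.  -9. 280.] [ 96.7   2.2 284.2] [101.  13. 290.]
290 58 [ 90.  -9. 290.] [ 94.9   2.  294.8] [ 97.  13. 300.]
300 141 [ 61. -34. 300.] [ 92.3   5.2 306.4] [ 96.  39. 310.]
310 187 [ 62. -33. 310.] [ 91.1   4.8 315.3] [ 97.  39. 320.]
320 203 [ 61. -34. 320.] [ 91.3   4.8 325.3] [ 96.  39. 330.]
```

View pics/w3.png

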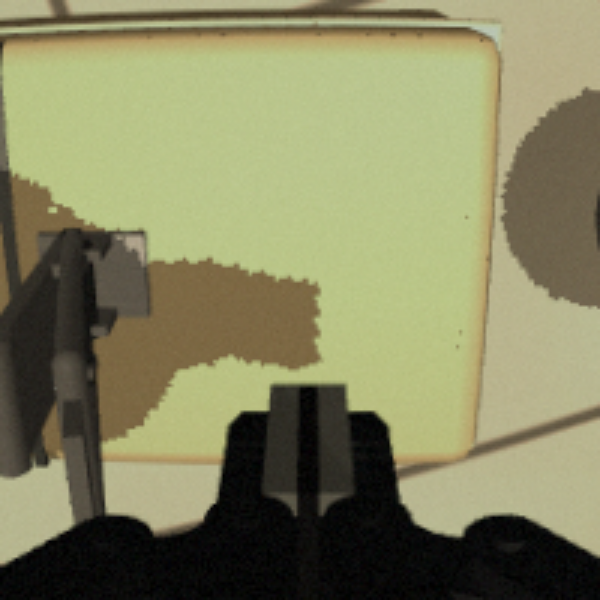

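View pics/s3.png

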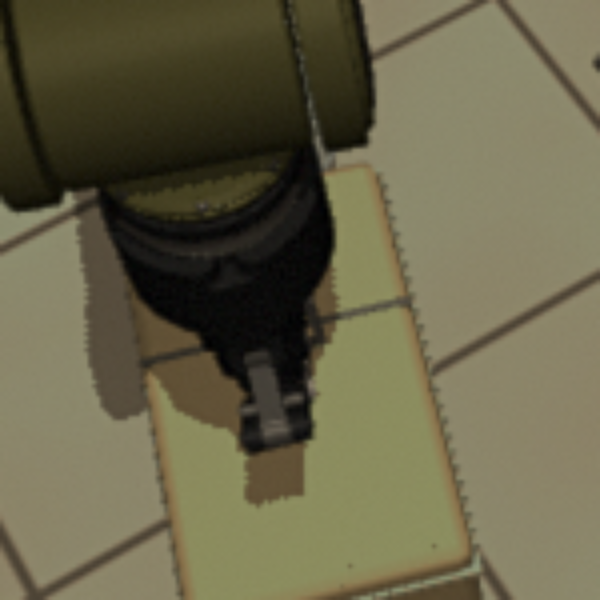

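```bash
python3 - <<'E'
from h import *
c=pickle.load(open("s1.pkl","rb"))
f=192/np.tan(np.radians(c["fovy"]/2))
def proj(p):
    q=Rq(c["attitude"]).inv().apply(b2w(*p)-np.array(c["eye"]));return (((q[:2]/q[2]*f+[c["cx"],c["cy"]])-[100,120])*4).round(0)
for x in(58,65,72):
  for z in(147,182,200,215):print(x,z,proj((x,1,z)))
s,w=pickle.load(open("w3.pkl","rb"))
M=np.array(w["mount"]);F=192/np.tan(np.radians(w["fovy"]/2))
for v in range(228,262,3):
  for u in(246,):
    a,b=u-w["cx"],v-w["cy"];r=np.hypot(a,b);t=np.tan(r/F);d=w["depth"][v,u]
    q=M@np.array([a/r*t*d,b/r*t*d,d,1]);print(v,u,d.round(),q[:3].round(1))
E
```

```text
58 147 [289. 430.]
58 182 [276. 394.]
58 200 [270. 374.]
58 215 [264. 356.]
65 147 [292. 445.]
65 182 [280. 408.]
65 200 [273. 389.]
65 215 [267. 372.]
72 147 [295. 459.]
72 182 [283. 423.]
72 200 [276. 404.]
72 215 [270. 387.]
228 246 248.0 [ -5.1  75.2 -25. ]
231 246 249.0 [ -5.1  75.3 -27.9]
234 246 251.0 [ -5.2  75.9 -31.1]
237 246 252.0 [ -5.2  75.9 -33.9]
240 246 153.0 [ -3.2 -12.9  10.9]
243 246 149.0 [ -3.1 -17.1  11.5]
246 246 147.0 [ -3.1 -19.8  11.3]
249 246 144.0 [ -3.  -23.   11.4]
252 246 141.0 [ -2.9 -25.9  11.4]
255 246 139.0 [ -2.9 -27.8  10.8]
258 246 135.0 [ -2.8 -31.7  11.5]
261 246 133.0 [ -2.8 -34.5  11.7]
```

```bash
python3 - <<'E'
from h import *
from rig import bot
for x in(40,32,26,20,14,8,4):
    h=bot.servo_line(b2w(x,1,166),speed=40,until_force=10)
    s=bot.read_state();print(s["clock"],h,w2b(s["ee_pos"]).round(1),s["ft_force"].round(2))
    if h:break
s=bot.read_state();c=bot.read_camera("wrist");pickle.dump((s,c),open("w4.pkl","wb"))
cv2.imwrite("pics/w4.png",cv2.resize(c["image"][110:310,150:350],None,fx=3,fy=3))
E
```

```text
8.5083 False [ 40.    1.  166.2] [0.34 0.57 0.23]
8.8583 False [ 31.9   1.  166.1] [ 1.21  0.91 -1.29]
9.1583 False [ 25.9   1.  166.1] [ 0.78 -0.38 -0.62]
9.4583 False [ 19.9   1.  166.1] [ 0.33 -0.54 -0.23]
9.7583 False [ 13.9   1.  166.1] [-0.75 -0.34 -0.14]
10.0583 False [  7.9   1.  166.1] [-0.14  0.13  0.13]
10.3083 False [  3.9   1.  166.1] [ 0.23 -0.15  0.71]
```

View pics/w4.png

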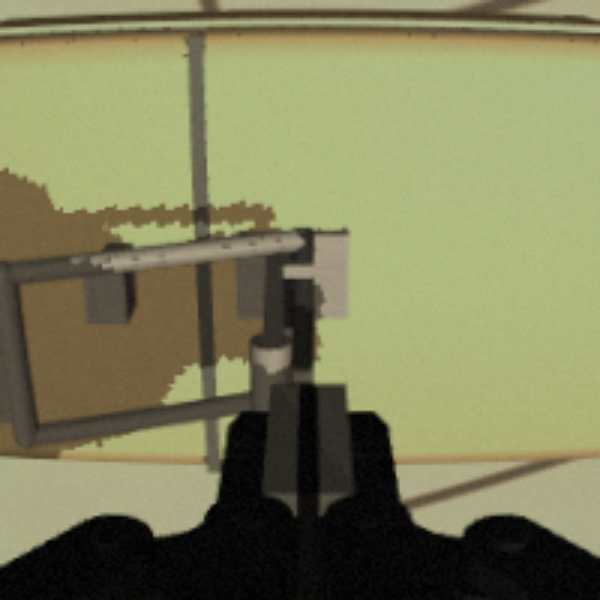

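```bash
python3 - <<'E'
from h import *
from rig import bot
bot.servo_line(b2w(4,1,225),speed=150)
bot.servo_line(b2w(-45,1,225),speed=150)
s=bot.read_state();c=bot.read_camera("wrist");pickle.dump((s,c),open("w5.pkl","wb"));print(s["clock"],s["ee_pos"])
cv2.imwrite("pics/w5.png",cv2.resize(c["image"][110:310,150:350],None,fx=3,fy=3))
M=np.array(c["mount"]);F=192/np.tan(np.radians(c["fovy"]/2))
v,u=np.mgrid[:384,:512];a=u-c["cx"];b=v-c["cy"];r=np.hypot(a,b)+1e-9;t=np.tan(np.minimum(r/F,1.4));d=c["depth"]
Q=np.stack([a/r*t*d,b/r*t*d,d],-1)@M[:3,:3].T+M[:3,3]
B=w2b(Rq(s["tool_rot"]).apply(Q.reshape(-1,3)).reshape(Q.shape)+s["ee_pos"]);B[d==0]=np.nan
g=B[110:300,120:420]
k=(g[...,0]>-85)&(g[...,0]<15)&(abs(g[...,1])<28)&(g[...,2]>92)&(g[...,2]<175)
P=g[k]
for lo in range(-85,15,4):
    p=P[(P[:,0]>=lo)&(P[:,0]<lo+4)]
    if len(p)>2:print(lo,len(p),p.min(0).round(),np.median(p,0).round(1),p.max(0).round())
E
```

```text
11.375 [ 543.80915257 -166.76855841  224.64019159]
-81 4 [-81. -25.  92.] [-80.3 -13.   92.2] [-80.  27.  92.]
-77 5 [-77. -11.  92.] [-76.3  -4.5  92.2] [-75.  13.  92.]
-73 3 [-72.  -2.  92.] [-69.8   4.8  92.2] [-69.  27.  93.]
-69 31 [-68. -14.  92.] [-66.5   3.1  92.4] [-65.  22.  93.]
-65 120 [-65. -21.  92.] [-62.8   1.4  93.7] [-61.  25.  97.]
-61 176 [-61. -23.  94.] [-59.1   1.1  96.5] [-57.  23.  99.]
-57 98 [-57. -27.  92.] [-55.8   0.1  97.1] [-53.  25. 106.]
-53 119 [-53. -22.  93.] [-50.8   0.8 104.3] [-50.  23. 106.]
-49 133 [-49. -22.  92.] [-46.9   2.7 104. ] [-46.  23. 106.]
-45 96 [-45. -22.  92.] [-43.9   3.1 103.5] [-41.  26. 107.]
-41 52 [-41. -23.  92.] [-39.   -4.5 104.2] [-37.  27. 107.]
-37 42 [-37. -21.  92.] [-35.1  -1.9 106.5] [-33.  22. 109.]
-33 52 [-33. -22.  92.] [-31.1  18.5 108.1] [-29.  25. 111.]
-29 46 [-29. -23.  92.] [-26.7   2.8 109.8] [-25.  23. 112.]
-25 62 [-25. -22.  92.] [-23.1  -0.7 111.5] [-21.  23. 114.]
-21 49 [-20. -22.  92.] [-19.2  11.  113.4] [-17.  26. 115.]
-17 104 [-17. -22.  92.] [-14.3   0.1  94.6] [-13.  23. 117.]
-13 144 [-13. -24.  92.] [-11.1   0.7  94.1] [ -9.  23. 119.]
-9 611 [ -9. -23.  92.] [ -6.    1.4 132. ] [ -5.  23. 171.]
-5 330 [ -5. -24.  92.] [ -3.3   9.  168.9] [ -1.  23. 171.]
-1 146 [ -1. -14. 102.] [  0.2  13.  142.9] [  3.  23. 170.]
3 35 [  3.   7. 119.] [  4.2  15.5 123. ] [  5.  23. 127.]
7 3 [ 8.  1. 92.] [ 9.3 19.4 92.1] [11. 22. 94.]
11 72 [11. -7. 92.] [13.1  3.9 93.4] [15. 18. 95.]
```

View pics/w5.png

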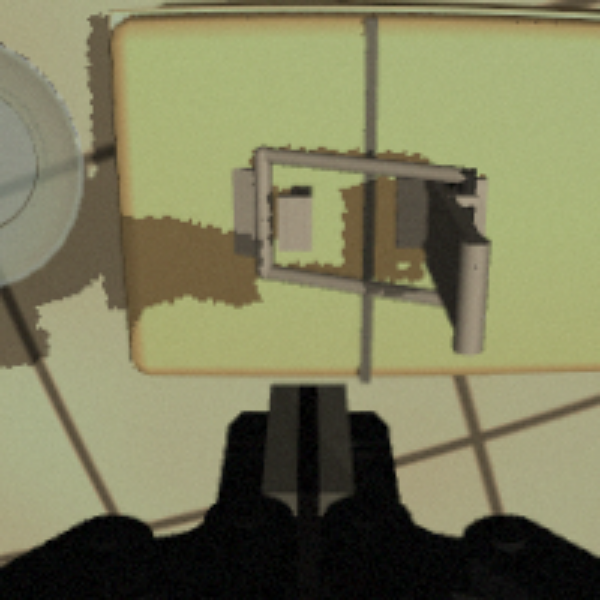

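```bash
python3 - <<'E'
from h import *
from rig import bot
bot.servo_line(b2w(-45,1,144),speed=120,until_force=10)
def tgt(th,s=52):
    x=s*np.cos(th)-6*np.sin(th);z=103+s*np.sin(th)+6*np.cos(th)
    return b2w(x-7.5,1,z-12)
bot.servo_line(b2w(-27,1,143),speed=100,until_force=10)
for d in(90,82,74,66,58,50,42,34,26,19,13):
    h=bot.servo_line(tgt(np.radians(d)),speed=45,until_force=20)
    s=bot.read_state();print(d,round(s["clock"],2),h,w2b(s["ee_pos"]).round(1),s["ft_force"].round(1))
    if h:break
s=bot.read_state();c=bot.read_camera("wrist");pickle.dump((s,c),open("w6.pkl","wb"))
cv2.imwrite("pics/w6.png",cv2.resize(c["image"][110:310,150:350],None,fx=3,fy=3))
E
```

```text
90 13.03 False [-13.5   1.  142.8] [-0.4  0.4 -0.5]
82 13.34 False [ -6.    1.  143.3] [-1.1 -0.8 -0.2]
74 13.65 False [  1.2   1.  142.5] [ 0.2 -0.3 -0.6]
66 13.96 False [  8.3   1.  140.7] [-0.3  0.9  0.1]
58 14.27 False [ 15.1   1.  138. ] [-0.8  0.1  0. ]
50 14.57 False [ 21.5   1.  134.5] [ 0.1 -0.4  1.3]
42 14.88 False [ 27.3   1.  130. ] [-0.7  1.1  0.4]
34 15.19 False [ 32.3   1.  124.7] [ 0.   0.5 -0.6]
26 15.5 False [ 36.6   1.  118.7] [ 0.  -0.8 -0.4]
19 15.79 False [ 39.7   1.  113.2] [-0.8 -0.6  0.3]
13 16.07 False [ 41.7   1.  108.1] [ 0.   0.  -0.2]
```

View pics/w6.png

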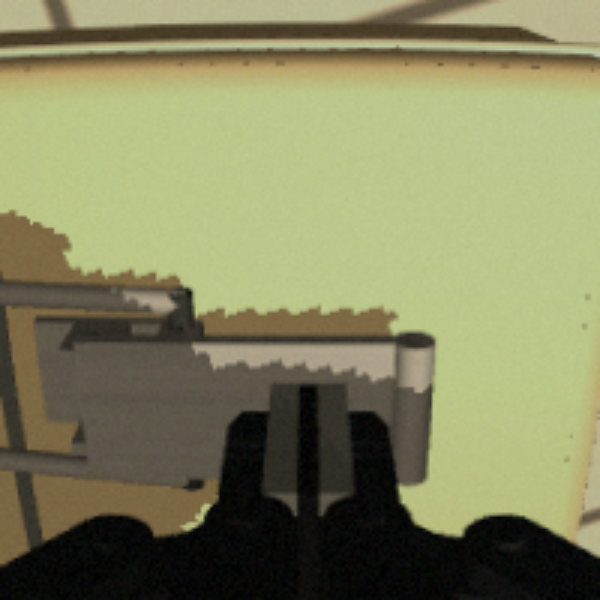

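```bash
cat >> h.py <<'E'
def wb(s,c):
    M=np.array(c["mount"]);F=192/np.tan(np.radians(c["fovy"]/2))
    v,u=np.mgrid[:384,:512];a=u-c["cx"];b=v-c["cy"];r=np.hypot(a,b)+1e-9;t=np.tan(np.minimum(r/F,1.4));d=c["depth"]
    Q=np.stack([a/r*t*d,b/r*t*d,d],-1)@M[:3,:3].T+M[:3,3]
    B=w2b(Rq(s["tool_rot"]).apply(Q.reshape(-1,3)).reshape(Q.shape)+s["ee_pos"]);B[d==0]=np.nan
    return B
E
python3 - <<'E'
from h import *
from rig import bot
h=bot.servo_line(b2w(44,1,96),speed=30,until_force=8)
s=bot.read_state();print(s["clock"],h,w2b(s["ee_pos"]).round(1),s["ft_force"].round(1))
bot.servo_line(b2w(44,1,180),speed=120)
bot.servo_line(b2w(-10,1,230),speed=150)
s=bot.read_state();c=bot.read_camera("wrist");pickle.dump((s,c),open("w7.pkl","wb"));print(s["clock"],s["ft_force"].round(1))
cv2.imwrite("pics/w7.png",cv2.resize(c["image"][110:310,150:350],None,fx=3,fy=3))
g=wb(s,c)[110:300,120:420]
k=(g[...,0]>-75)&(g[...,0]<75)&(abs(g[...,1])<23)&(g[...,2]>92.5)&(g[...,2]<190)
P=g[k]
for lo in range(-75,75,5):
    p=P[(P[:,0]>=lo)&(P[:,0]<lo+5)]
    if len(p)>2:print(lo,len(p),np.median(p,0).round(1),p[:,2].max().round(1))
E
```

```text
16.45 True [ 43.5   1.  102.3] [-1.   0.3  7.8]
17.9 [ 0.1 -1.3 -0.7]
-70 16 [-65.4  -3.   94.2] 95.1
-65 137 [-62.5   0.3  94.7] 96.4
-60 140 [-57.7   0.6  95.4] 96.8
-55 160 [-51.8   4.4  96.8] 105.6
-50 195 [-47.7   3.2  98.2] 106.4
-45 169 [-42.3   2.2 102.5] 106.4
-40 51 [-37.3  16.1  98. ] 99.6
-35 49 [-32.4  18.   98.1] 100.1
-30 50 [-27.4   0.5  98.8] 100.5
-25 52 [-22.6   0.6  99.3] 101.1
-20 66 [-16.8   4.5  99.3] 101.6
-15 165 [-12.1   0.9  94.3] 101.5
-10 171 [-7.1  0.  94.3] 107.5
-5 197 [ -2.3   1.1 104.9] 110.9
0 214 [  2.4   2.8 109.4] 111.5
5 221 [  7.3   2.1 109.3] 111.5
10 215 [ 12.7   1.7 109.3] 111.3
15 224 [ 17.6   2.9 109.2] 111.5
20 163 [ 22.5   1.6 109.6] 111.2
25 159 [ 27.6   1.  109.5] 111.5
30 158 [ 32.5   0.8 109.6] 111.0
35 160 [ 37.5   0.6 109.7] 111.0
40 160 [ 42.5   1.  109.7] 111.4
45 151 [ 47.6   1.1 109.7] 111.0
50 156 [ 52.5   0.7 109.5] 110.9
55 179 [ 57.8   1.1 110.1] 113.5
60 147 [ 62.4   2.4 111.7] 113.9
65 4 [ 65.6   5.2 108.9] 110.1
```

View pics/w7.png

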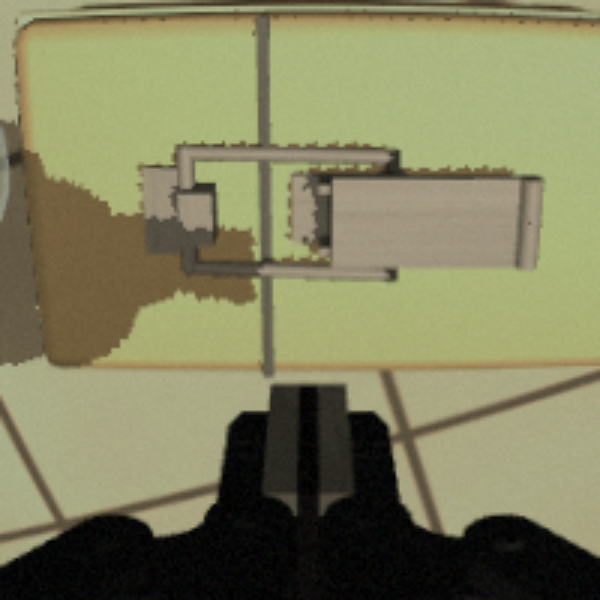

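The lever lies flat: its face is level at z≈109.5 over x 0–55, at about (435,222) in the picture. The crossbar, at (185,210), sits under the keeper's lip with the legs low. The bowl was never approached. I'm handing in.

```bash
python3 - <<'E'
from h import *
from rig import bot
c=pickle.load(open("scene.pkl","rb"));a=c["image"][285:355,165:225].astype(int)
b=bot.read_camera("scene")["image"][285:355,165:225].astype(int);print("bowl diff",abs(a-b).mean())
s=bot.read_state();print(s["clock"],s["ee_pos"],s["ft_force"])
bot.finish_job()
E
```

```text
bowl diff 8.842857142857143
18.0 [ 576.96194567 -177.67100424  228.69832654] [-0.08390982  0.94664628  1.3063657 ]
the job is handed in; nothing more can be done
```

The latch is shut and the job is handed in, at about 18 s on the robot's clock. I tipped the loop forward from behind with the closed fingertips, and it fell over the keeper. I then pushed the lever down along its arc until it snapped flat.

**Last checks**
- **Lever:** its upper face is level at z ≈ 109.5 mm, so it is flat and shut. An 8 N press met a firm stop.
- **Loop:** before closing, the crossbar lay at x ≈ -60, z ≈ 96 mm with the lever upright. Afterwards the loop was hooked under the keeper's lip. In the last view the lip covers the middle of the bar, so I judged its final position (x about -50 mm) from the picture and the legs' heights, not from a separate measurement.
- **Robot:** it was clear of everything, and the contact forces I read stayed under about 10 N.

**What disagreed**
- **Fingertips:** by the wrist depth image they end about 12 mm behind the TCP, not 19 mm ahead of it. My first push, set by the stated length, passed above the loop without touching it. I lowered the tool by the measured offset and it worked.
- **Bowl:** I never went near it. A before-and-after picture of the bowl differed by about 9 grey levels on average. I took this for noise and changed shadow, but I did not measure its position again.

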